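# Close a padlock in the marking nest

### The job

The padlock in the sprung marking nest has been marked and now has to be locked: swing its open shackle back into line over the empty hole, press it down gently until the hidden catch clicks and keeps it down, without ever pushing the sprung nest down to its stop. Then tug the shackle upwards so that the nest lifts a little, to prove that it is caught, and let go. Leave the other things on the bench where they are.

Things in the scene. Friction and masses are not known exactly. Their poses are not given: they have to be found in the camera images.
- nest_base: Fixed aluminium nest base, 100 x 150 x 20 mm. Origin: centre of its underside, on the bench; y along the 150 mm side and the closed shackle. Guide posts 63 mm tall at y = +-60. Over it a sprung 60 x 140 x 12 mm carriage holds a brass padlock body 30 (x) x 68 (y) x 58 mm, centred on this origin, top 100 mm over the bench at rest. Heel leg at y = -20, toe hole at y = +20 mm.
- nest (a joint): Sprung travel of the carriage with the padlock, m, positive downwards. About 0 at rest; it yields 1 mm for each 7 N pushed down (or pulled up). Lower stop at 0.003 (about 21 N); upper stop at -0.002 (14 N). A tug of 8 to 12 N lifts it by over 1 mm.
- shackle_swing (a joint): Turn of the shackle about the upright axis of its heel leg, rad, positive anticlockwise from above. 0: toe straight over (or in) the toe hole. Starts between 0.7 and 1.3: toe swung clear of the body, to the base's -x side. Stays where it is left (0.04 N m of friction).
- shackle_lift (a joint): How far the shackle is pushed down, m; 0 = up, toe end 1 mm above the body. A spring (3 to 5 N net) pops it up unless caught. In line, the toe enters its hole; the hidden sprung catch takes 8 to 13 N in all, then clicks at a depth that differs from lock to lock, 0.011 to 0.027; about 1.5 mm further is a hard bottom. Let go when caught, it stays at the click depth.
- bow (a point): Centre of the steel bar at the top of the shackle, midway between the legs. The shackle is a U of 9 mm round bar, legs 40 mm apart between centres, flat top bar 20 mm long; this point is 66 mm above the top of the body when the shackle is up. x axis: square to the plane of the shackle (the 9 mm direction); y: along the top bar from heel to toe; z up.
- toe (a point): Lower end of the free toe leg (9 mm thick, notched), on its centre line. It should go into the toe hole with about 1 mm of play each side; its edges are rounded by 2 mm.
- toe_hole (a point): Centre of the mouth of the empty toe hole, on the top of the padlock body; 10 mm wide. z up.
- done_lock: Bystander, not to be moved: a smaller closed brass padlock standing on the bench, 26 x 50 x 72 mm. Origin: centre of its underside.
- gauge_block: Bystander, not to be moved: dark steel block 50 x 35 x 40 mm. Origin: centre of its underside.
- pin_cup: Bystander, not to be moved: white plastic cup, 64 mm across, 55 mm tall. Origin: centre of its underside.
Mind the look-alikes: they are no part of the job. Of the things like the nest_base, leave any that is blue, red or turquoise; of the rest the larger one is meant.

How it is judged (in metres and radians):
On the way, in this order (a step that is already met when the one before it is completed fails the run):
1. the shackle is swung into line, still up (value of joint shackle_swing between -0.1 and 0.1 rad and value of joint shackle_lift below 0.008 m), for 0.1 s.
2. the shackle is pressed down into the body (value of joint shackle_lift above 0.01 m and value of joint shackle_swing between -0.1 and 0.1 rad), for 0.1 s.
3. the shackle is tugged up: the nest lifts by 0.8 mm or more with the shackle still down (value of joint nest below -0.0008 m and value of joint shackle_lift above 0.01 m), for 0.1 s.
At the end, for the whole second after the job is handed in: The shackle stays down by itself, at least 10 mm into the body, its toe in the hole (swing within 0.1 rad), and the nest is back at its rest height within 0.6 mm (all of step 2 and value of joint nest between -0.0006 and 0.0006 m); the robot touches nothing.
It fails at once if the nest is pushed down to its stop (over 2.8 mm, about 20 N) (value of joint nest above 0.0028 m).
It fails at once if a bystander is moved by more than 15 mm (distance of any of done_lock, gauge_block, pin_cup from where it was at the start of the episode above 0.015 m).
It also fails if it takes over 69 s, if anything falls off the work surface, if the arm or the gripper's body presses on something with over 40 N, if the wrist force passes 120 N, or if a joint passes its speed limit or range.

### The arm

A 7-joint arm with a two-finger parallel gripper is mounted at the origin on the work surface. World frame = base frame: x ahead of the robot, y to its left, z up, the work surface at z = 0. Lengths are in mm, angles in rad, forces in N, time in s.
With the tool pointing down it reaches from about 350 to 900 mm from the base axis. Payload 8.1 kg.
Tool frame: the origin (TCP) lies at the very end of the fingers, on their centre line; the grasp point (between the pads) lies 19 mm behind it (r.hold_point_z is the distance from the TCP to the grasp point, in mm); z points along the fingers, x is the direction in which the jaws open and shut, and the axes are right-handed (so a half turn about z gives the same grasp; the last joint's range is limited). The gripper opens to 85 mm and grips with 20 to 120 N. Pads are 22 mm wide; open, the fingers measure 114 mm over their backs; the gripper's body (76 mm by 85 mm) begins 54 mm behind the grasp point. The pads swing forward as they close: fully open they stand 13 mm farther back than shut.
Start: joints at [1.081, 0.434, 0.025, 1.573, -0.012, 1.134, -0.075], TCP at [235.745, -578.85, 201.723] pointing down, gripper open.
Joint ranges: [-2.62, 2.62], [-0.44, 2.09], [-1.27, 1.32], [0.08, 2.57], [-1.32, 4.46], [0.12, 2], [-2.74, 2.74]. Speed limits (rad/s): [2.22, 2.22, 3.01, 3.01, 3.14, 3.14, 3.14].

### API

Orientations are given as [roll, pitch, yaw] about the fixed x, y, z axes, in that order (R = Rz(yaw) Ry(pitch) Rx(roll)).
In Python, from plant import r, eyes, ticket gives the robot as it stands.
- The arm moves only by the tool apply_moves, never from a script. Its argument "deltas" is a list of rows, each an object with "dp": the shift along the tool's x, y, z in mm, a list of three; "roll": the turn about the tool's z in degrees. In form: [{"dp": [x, y, z], "roll": roll}, ...]. A call has 1 to 5 rows; each row is the pose to reach, as a shift and turn from the pose measured when the call began, along the tool's axes at that moment; what a row does not reach only later rows make up. A row lasts 1/8 s, in which the tool goes at most 62.5 mm and 10.7 degrees, less where a joint would pass 70% of its speed; a pose out of reach is approached as far as the arm can. A call with a gripper value outside its range is refused whole. "hand" is the closure, from 0 (fully open) to 1 (shut), set as the call begins (left out, the last holds). The fingers move at their own pace and stop on an object; "newtons" is the grip in N (left out, the last holds). Time passes only in rows, so rows that repeat a pose let the fingers close. It gives the time, the measured TCP pose, the force and the opening at its end, in the units of the state.
- r.read_state(): the state, without advancing time (a new reading comes with each control period).
- eyes.camera(name): name is "scene" or "top" or "wrist"; returns a dict with "image" (420x560x3 uint8, red, green, blue), "fov_y" (degrees; the focal length in pixels is half the picture's height over the tangent of half this angle, whatever the lens; pixels are square), "cx", "cy" (the principal point, pixels), "camera_from_world" (4x4, takes a point from world to camera coordinates); the wrist camera has in their place "hand_eye" (4x4, takes a point from camera to tool coordinates, whose origin is the TCP and whose axes are the tool frame's). Camera axes: x right, y down, z forward; pixel columns grow to the right and rows downward; lengths in mm; the calibration is good to about 2 mm. The wrist camera is an equidistant fisheye: a pixel r from the principal point sees the ray r / f radians off the axis. A picture is of the moment at which its call begins: read the wrist's pose just before it. There is no depth.
- ticket.close_job(): hands the job in, once; it reports no verdict.
The state is a dict: "time": time; "joint_pos": joint angles; "dq": joint speeds; "joint_efforts": joint torques, N m; "tcp_pos": TCP position; "tool_rot": TCP orientation; "wrist_force": force on the tool from outside, world axes, zero at the start; "ft_torque": the same for the moment, N m; "gripper_width": finger opening in mm.
Only numpy, scipy, OpenCV 4.12 (cv2) and the standard library are available. Lean on these libraries where they do the work, as an engineer would, in place of code of your own. Each camera call takes 0.05 s, during which the arm holds its last target.

## Working session

There is one attempt and no reset: what is moved stays moved. The work goes in short steps, Python scripts to look and compute and a tool call to move; the robot and the scene stay as the last step left them, time stands still between calls to the robot, and variables do not carry over. Pictures are saved under pics/ and viewed, and the job is handed in when it is done.

Besides the shell and the picture viewer there is one more tool, called after "Request:" by a JSON object that holds its "fn" and its "kwargs", one argument or row to a line. apply_moves: Moves the arm, as the interface text tells. Its arguments: {"type":"object","properties":{"deltas":{"type":"array"},"hand":{"type":"number"},"newtons":{"type":"number"}},"required":["deltas"]}

```bash
mkdir -p pics; ls
cat > h.py <<'E'
from plant import r, eyes, ticket
import numpy as np, cv2
from scipy.spatial.transform import Rotation as R
def save(n,im,s=1):
    im=cv2.cvtColor(im,cv2.COLOR_RGB2BGR)
    if s!=1: im=cv2.resize(im,None,fx=s,fy=s,interpolation=cv2.INTER_CUBIC)
    cv2.imwrite('pics/%s.png'%n,im)
def ray(c,u,v):
    f=210/np.tan(np.radians(c['fov_y'])/2)
    M=np.array(c['camera_from_world']);d=M[:3,:3].T@np.array([(u-c['cx'])/f,(v-c['cy'])/f,1]);o=-M[:3,:3].T@M[:3,3]
    return o,d/np.linalg.norm(d)
def onz(c,u,v,z):
    o,d=ray(c,u,v);return o+d*(z-o[2])/d[2]
def proj(c,p):
    f=210/np.tan(np.radians(c['fov_y'])/2)
    M=np.array(c['camera_from_world']);q=M[:3,:3]@np.array(p)+M[:3,3]
    return np.array([c['cx']+f*q[0]/q[2],c['cy']+f*q[1]/q[2]])
def two(c1,p1,c2,p2):
    o1,d1=ray(c1,*p1);o2,d2=ray(c2,*p2)
    s=np.linalg.lstsq(np.c_[d1,-d2],o2-o1,rcond=None)[0]
    a=o1+d1*s[0];b=o2+d2*s[1];return (a+b)/2,np.linalg.norm(a-b)
E
python3 - <<'E'
from h import *
s=r.read_state();print(s, r.hold_point_z)
for n in('scene','top','wrist'):
    c=eyes.camera(n);save(n+'0',c['image']);print(n,{k:v for k,v in c.items() if k!='image'})
    import pickle;pickle.dump(c,open(n+'0.pkl','wb'))
E
```

```text
pics
{'time': 0.0, 'joint_pos': array([ 1.08141497,  0.43524907,  0.02494708,  1.57414269, -0.01160303,
        1.13397801, -0.07505858]), 'dq': array([-0.00030952, -0.00169296,  0.00107894, -0.00239632, -0.00011279,
        0.00132072,  0.00025284]), 'joint_efforts': array([ 2.39333840e-04, -6.70470428e+01,  1.02498684e+00, -3.16217673e+01,
        1.56482606e-02,  1.23730625e-02,  4.28239366e-05]), 'tcp_pos': array([ 235.49652677, -578.31648262,  200.89185792]), 'tool_rot': array([ 3.14145806e+00,  1.62670085e-03, -1.18402175e+00]), 'wrist_force': array([-0.80042246,  0.74491269, -0.10614557]), 'ft_torque': array([ 0.0042331 ,  0.01244581, -0.00323859]), 'gripper_width': 85.53376746223319} 18.700000000000003
scene {'fov_y': 45.40306561762783, 'cx': 289.93486041811605, 'cy': 211.33512766270678, 'camera_from_world': array([[ 3.12440506e-01,  9.49834557e-01,  1.39730080e-02,
        -2.14811721e+02],
       [ 7.95033014e-01, -2.53412634e-01, -5.51093952e-01,
        -3.55502644e+02],
       [-5.19907143e-01,  1.83293076e-01, -8.34326202e-01,
         1.45732446e+03],
       [ 0.000000
[... 254 characters left out ...]
+01],
       [-9.86518159e-01, -1.82262851e-02, -1.62633714e-01,
         5.52106048e+02],
       [ 1.62158523e-01,  2.50766292e-02, -9.86446033e-01,
         9.77084780e+02],
       [ 0.00000000e+00,  0.00000000e+00,  0.00000000e+00,
         1.00000000e+00]])}
wrist {'fov_y': 65.70646984690485, 'cx': 284.91653001424, 'cy': 214.57208914084714, 'hand_eye': array([[ 9.99999359e-01,  1.12888245e-03, -9.19649877e-05,
        -2.16198455e-01],
       [-1.06542400e-03,  9.65115400e-01,  2.61822705e-01,
        -6.72654632e+01],
       [ 3.84323883e-04, -2.61822439e-01,  9.65115984e-01,
        -1.72940338e+02],
       [ 0.00000000e+00,  0.00000000e+00,  0.00000000e+00,
         1.00000000e+00]])}
```

View pics/scene0.png

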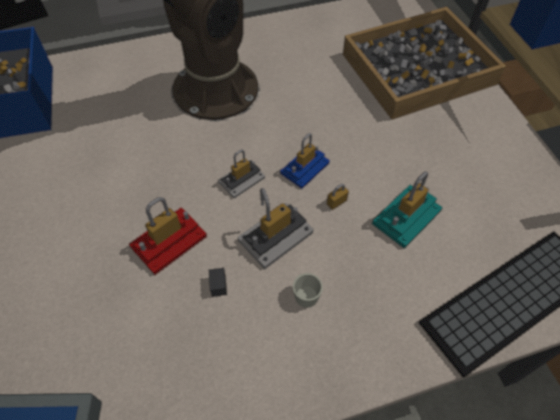

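View pics/top0.png

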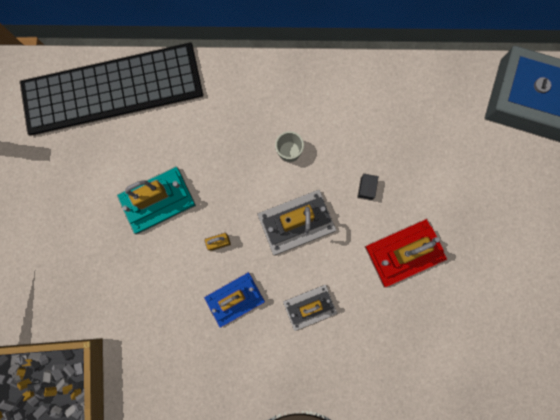

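View pics/wrist0.png

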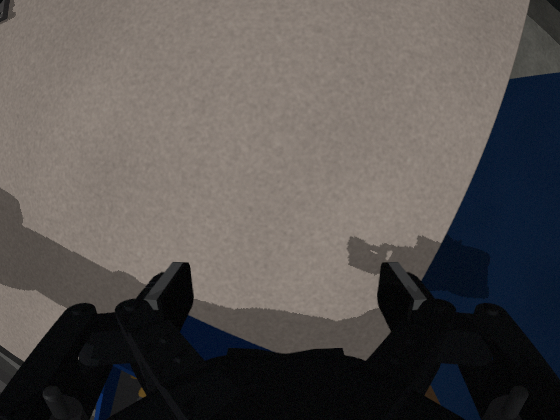

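Candidates (top picture): large aluminium nest (298,222), small aluminium nest (310,307), blue (235,300), red (407,252), turquoise (157,200). The description picks the larger aluminium one, at (298,222). I'll check it in a close crop.

Run:
```python
from h import *
import pickle
c=pickle.load(open('top0.pkl','rb'));save('topc',c['image'][170:270,240:370],6)
d=pickle.load(open('scene0.pkl','rb'));save('scc',d['image'][175:275,210:330],6)
for u,v in [(298,222)]: print(onz(c,u,v,40))
```

```text
[524.69144407  14.20967422  40.        ]
```

View pics/topc.png

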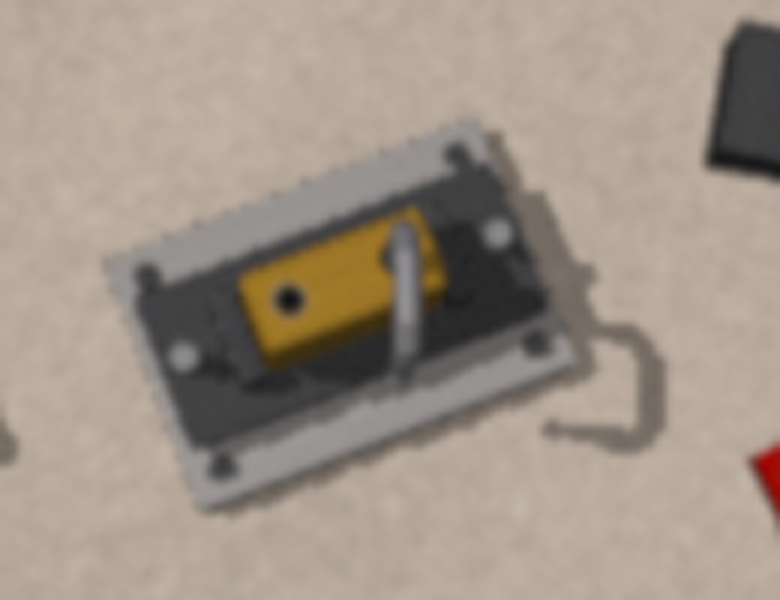

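View pics/scc.png

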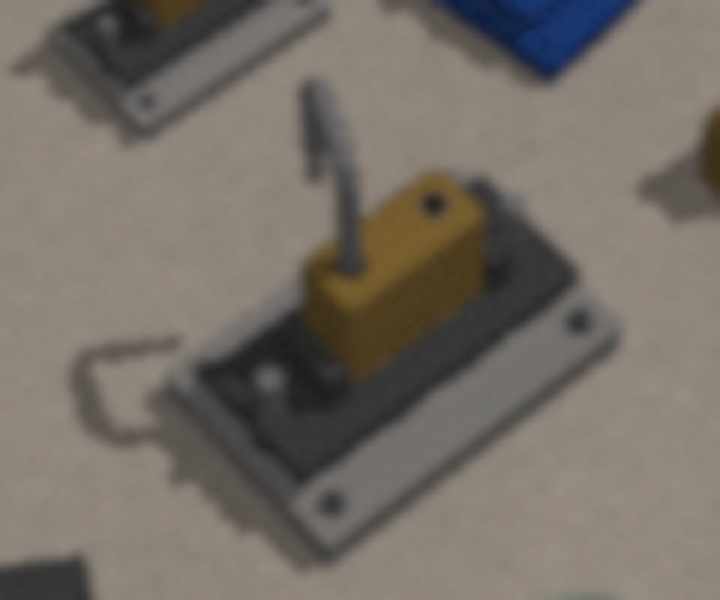

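Run:
```python
from h import *
import pickle
c=pickle.load(open('top0.pkl','rb'));d=pickle.load(open('scene0.pkl','rb'))
T=lambda u,v:(240+u/6-.42,170+v/6-.42)
S=lambda u,v:(210+u/6-.42,175+v/6-.42)
print('hole',two(c,T(289,299),d,S(433,204)),onz(c,*T(289,299),100),onz(d,*S(433,204),100))
p1=onz(c,*T(184,357),63);p2=onz(c,*T(497,234),63);print('posts',p1,p2,np.linalg.norm(p1-p2),(p1+p2)/2)
a=p1-p2;y=np.arctan2(a[1],a[0])-np.pi/2;print('yaw',y)
print('corners',[onz(c,*T(*q),20)[:2] for q in [(108,260),(480,122),(580,370),(205,508)]])
ex=np.array([np.cos(y),np.sin(y),0]);ey=np.array([-np.sin(y),np.cos(y),0])
h=onz(c,*T(289,299),100);print('origin from hole',h-20*ey,'heel',h-40*ey)
print('screws z20',[onz(c,*T(*q),20)[:2] for q in [(148,276),(458,153),(538,343),(222,465)]])
# bow: heel-side top corner & toe-side top; scene corner
print('bowends top at 166', onz(c,*T(404,235),166), onz(c,*T(404,365),166))
```

```text
hole (array([520.92943628,  35.38121643, 101.33200807]), np.float64(2.1053618638288265)) [521.38701288  36.40454204 100.        ] [519.84564838  34.62514231 100.        ]
posts [505.24370167  73.27292602  63.        ] [551.39659026 -36.94453358  63.        ] 119.49049135735712 [528.32014597  18.16419622  63.        ]
yaw 0.39655976160434436
corners [array([546.15474659, 104.14057749]), array([600.8794279 , -33.37428809]), array([508.46822164, -70.78311283]), array([455.01211521,  65.95214398])]
origin from hole [529.11196038  17.95663739 100.        ] heel [ 5.36836908e+02 -4.91267269e-01  1.00000000e+02]
screws z20 [array([540.42608685,  89.11251856]), array([588.94485747, -25.27902522]), array([518.17276373, -55.33272955]), array([470.86974303,  60.08510326])]
bowends top at 166 [ 5.33262416e+02 -7.04003817e-02  1.66000000e+02] [491.57701785  -0.56903766 166.        ]
```

Crop confirmed: this is the aluminium nest. Toe hole at crop (289,299), shackle swung to about 1.19 rad. The hole measures z=101 against the expected 100, and the posts are 119.5 mm apart against 120. Planning the approach.

```bash
cat >> h.py <<'E'
def go(x,y,z,yaw=None):
    s=r.read_state();p=s['tcp_pos'];Rm=R.from_euler('xyz',s['tool_rot']).as_matrix()
    d=Rm.T@(np.array([x,y,z])-p);w=np.degrees(np.arctan2(Rm[1,0],Rm[0,0]))
    print('t',round(s['time'],2),'p',p.round(1),'rpy',np.degrees(s['tool_rot']).round(2),'F',s['wrist_force'].round(1),'w',round(s['gripper_width'],1),'-> dp',d.round(1),'roll',None if yaw is None else -round((yaw-w+180)%360-180,1))
E
python3 -c "
from h import *
go(512,0,240,90)"
```

```text
t 0.15 p [ 235.6 -578.5  201.1] rpy [ 1.7999e+02  7.0000e-02 -6.7840e+01] F [-0.2  0.4  0.6] w 85.7 -> dp [-431.5 -474.2  -38.4] roll -157.8
```

Request:
{"fn": "apply_moves", "kwargs": {
  "deltas": [
    {"dp": [-38,-42,-12],"roll": -10},
    {"dp": [-76,-84,-24],"roll": -20},
    {"dp": [-114,-126,-36],"roll": -30},
    {"dp": [-152,-168,-38],"roll": -40},
    {"dp": [-190,-210,-38],"roll": -50}
  ],
  "hand": 0
}}

```text
time: 0.78
tcp_pos: [359.0, -321.7, 239.6]
tool_rot: [-3.141, 0.0, -0.306]
wrist_force: [0.5, -1.0, -0.2]
gripper_width: 85.3
```

```bash
python3 -c "
from h import *
go(512,0,240,90);print(r.read_state()['joint_pos'])"
```

```text
t 0.78 p [ 359.  -321.7  239.6] rpy [-1.7998e+02  1.0000e-02 -1.7520e+01] F [ 0.5 -1.  -0.2] w 85.3 -> dp [ 4.910e+01 -3.528e+02 -3.000e-01] roll -107.5
[ 0.84932555  0.18806569 -0.26901547  1.83473884  0.05468285  1.12634159
  0.25551276]
```

Request:
{"fn": "apply_moves", "kwargs": {
  "deltas": [
    {"dp": [7,-50,0],"roll": -10},
    {"dp": [14,-100,0],"roll": -20},
    {"dp": [21,-150,0],"roll": -30},
    {"dp": [28,-200,0],"roll": -40},
    {"dp": [35,-250,0],"roll": -50}
  ]
}}

```text
time: 1.4
tcp_pos: [467.9, -92.4, 239.7]
tool_rot: [-3.141, -0.0, 0.572]
wrist_force: [0.8, -1.4, -0.4]
gripper_width: 85.3
```

```bash
python3 -c "
from h import *
go(512,0,240,90);print(r.read_state()['joint_pos'])"
```

```text
t 1.4 p [467.9 -92.4 239.7] rpy [-179.99   -0.     32.79] F [ 0.8 -1.4 -0.4] w 85.3 -> dp [ 87.1 -53.8  -0.3] roll -57.2
[ 0.55639011  0.21245144 -0.55906041  1.82774969  0.12337351  1.13599507
  0.52768616]
```

Request:
{"fn": "apply_moves", "kwargs": {
  "deltas": [
    {"dp": [25,-15,0],"roll": -10},
    {"dp": [50,-30,0],"roll": -20},
    {"dp": [87,-54,0],"roll": -30},
    {"dp": [87,-54,0],"roll": -40},
    {"dp": [87,-54,0],"roll": -50}
  ]
}}

```text
time: 2.02
tcp_pos: [511.8, 0.8, 239.4]
tool_rot: [-3.141, -0.0, 1.452]
wrist_force: [0.5, 0.2, 0.3]
gripper_width: 85.4
```

Request:
{"fn": "apply_moves", "kwargs": {
  "deltas": [
    {"dp": [0,0,0],"roll": -7},
    {"dp": [0,0,0],"roll": -7},
    {"dp": [0,0,0],"roll": -7}
  ]
}}

```text
time: 2.4
tcp_pos: [511.6, 0.7, 239.3]
tool_rot: [-3.141, -0.0, 1.571]
wrist_force: [-0.1, -0.1, 0.6]
gripper_width: 85.2
```

```bash
python3 -c "
from h import *
go(512,0,240,90);print(r.read_state()['joint_pos'])
import pickle
for n in('wrist','scene','top'):
    c=eyes.camera(n);c['s']=r.read_state();save(n+'1',c['image']);pickle.dump(c,open(n+'1.pkl','wb'))
"
```

```text
t 2.4 p [511.6   0.7 239.3] rpy [-1.7995e+02 -2.0000e-02  9.0020e+01] F [-0.1 -0.1  0.6] w 85.2 -> dp [-0.7  0.4 -0.7] roll 0.0
[ 0.50408121  0.31905125 -0.77930266  1.74180376  0.2400271   1.18014437
  1.22873981]
```

View pics/wrist1.png

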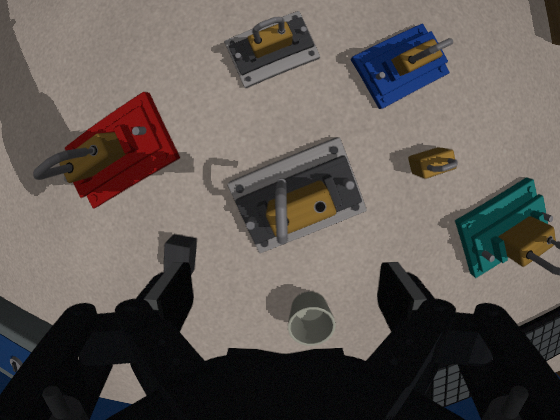

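Wrist view: target shackle at (281,180)–(282,242), toe hole at (320,207). The other nests, the gauge block (180,250) and the cup (311,317) are clear of the fingers' path. Measuring.

```bash
cat >> h.py <<'E'
def wray(c,u,v):
    f=210/np.tan(np.radians(c['fov_y'])/2)
    a=np.array([u-c['cx'],v-c['cy']]);q=np.hypot(*a);th=q/f
    d=np.r_[a/q*np.sin(th),np.cos(th)] if q>0 else np.array([0,0,1.])
    H=np.array(c['hand_eye']);s=c['s'];Rm=R.from_euler('xyz',s['tool_rot']).as_matrix()
    return Rm@H[:3,3]+s['tcp_pos'],Rm@(H[:3,:3]@d)
def wonz(c,u,v,z):
    o,d=wray(c,u,v);return o+d*(z-o[2])/d[2]
E
python3 - <<'E'
from h import *
import pickle
c=pickle.load(open('wrist1.pkl','rb'));save('w1c',c['image'][150:270,220:370],5)
t=pickle.load(open('top1.pkl','rb'));save('t1c',t['image'][170:270,240:370],6)
E
```

```text
(no output)
```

View pics/w1c.png

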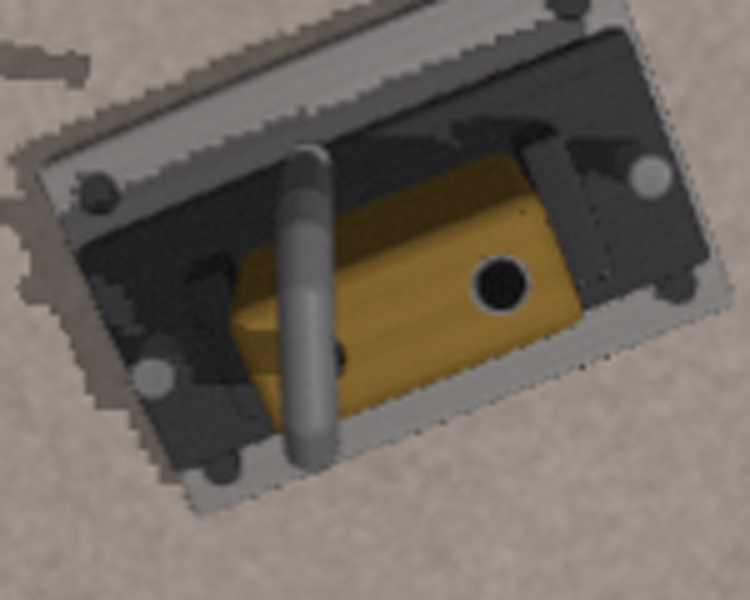

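Run:
```python
from h import *
import pickle
c=pickle.load(open('wrist1.pkl','rb'))
P=lambda u,v:(220+u/5-.4,150+v/5-.4)
print('hole',wonz(c,*P(500,285),100))
p1=wonz(c,*P(152,378),63);p2=wonz(c,*P(651,176),63);print('posts',p1,p2,np.linalg.norm(p1-p2),(p1+p2)/2)
a=p2-p1;print('yaw',np.arctan2(a[1],a[0])-np.pi/2)
for q in [(304,225),(305,270),(309,350),(311,400),(313,465)]: print(q,wonz(c,*P(*q),166).round(1),wonz(c,*P(*q),160).round(1))
```

```text
hole [522.85734565  35.98910508 100.        ]
posts [553.65966545 -37.73464426  63.        ] [506.98625368  73.17605172  63.        ] 120.331167403215 [530.32295957  17.72070373  63.        ]
yaw 0.398324619967644
(304, 225) [497.2  -2.  166. ] [498.4  -2.1 160. ]
(305, 270) [504.4  -1.9 166. ] [505.8  -2.  160. ]
(309, 350) [517.3  -1.3 166. ] [519.   -1.3 160. ]
(311, 400) [525.6  -1.  166. ] [527.5  -1.  160. ]
(313, 465) [536.6  -0.7 166. ] [538.8  -0.7 160. ]
```

Run:
```python
from h import *
import pickle
c=pickle.load(open('scene1.pkl','rb'));save('s1',c['image'][140:280,180:330],4)
```

```text
(no output)
```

View pics/s1.png

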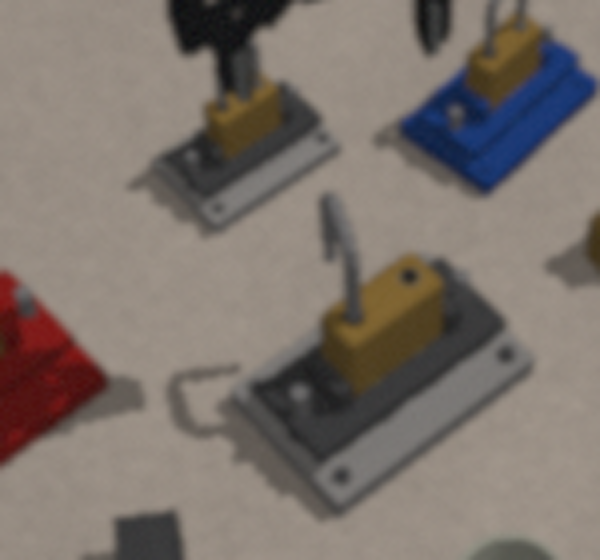

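```bash
python3 -c "
from h import *
go(518.4,-1.4,147.5,92)"
```

```text
t 2.55 p [511.7   0.8 239.5] rpy [-1.7997e+02 -2.0000e-02  9.0120e+01] F [-0.2 -1.1 -0.4] w 85.2 -> dp [-2.2  6.7 92. ] roll -1.9
```

Request:
{"fn": "apply_moves", "kwargs": {
  "deltas": [
    {"dp": [-2.2,6.7,20],"roll": -1.9},
    {"dp": [-2.2,6.7,45],"roll": -1.9},
    {"dp": [-2.2,6.7,70],"roll": -1.9},
    {"dp": [-2.2,6.7,92],"roll": -1.9},
    {"dp": [-2.2,6.7,92],"roll": -1.9}
  ]
}}

```text
time: 3.18
tcp_pos: [517.0, -1.7, 145.2]
tool_rot: [-3.137, -0.001, 1.607]
wrist_force: [0.3, -0.6, 0.4]
gripper_width: 85.2
```

```bash
python3 -c "
from h import *
import pickle
go(518.4,-1.4,147.5,92)
for n in('wrist','scene'):
    c=eyes.camera(n);c['s']=r.read_state();save(n+'2',c['image']);pickle.dump(c,open(n+'2.pkl','wb'))
"
```

```text
t 3.17 p [517.   -1.7 145.2] rpy [-1.7973e+02 -4.0000e-02  9.2060e+01] F [ 0.3 -0.6  0.4] w 85.2 -> dp [ 0.3  1.4 -2.3] roll 0.1
```

View pics/wrist2.png

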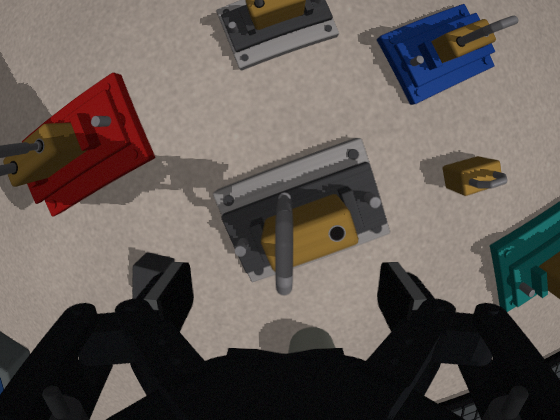

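```bash
cat >> h.py <<'E'
def wproj(c,p):
    H=np.array(c['hand_eye']);s=c['s'];Rm=R.from_euler('xyz',s['tool_rot']).as_matrix()
    q=H[:3,:3].T@(Rm.T@(np.array(p)-s['tcp_pos'])-H[:3,3])
    f=210/np.tan(np.radians(c['fov_y'])/2);th=np.arctan2(np.hypot(q[0],q[1]),q[2]);e=q[:2]/np.hypot(*q[:2])
    return np.array([c['cx'],c['cy']])+e*f*th
E
python3 -c "
from h import *
import pickle
c=pickle.load(open('wrist2.pkl','rb'));s=c['s'];Rm=R.from_euler('xyz',s['tool_rot']).as_matrix()
for t in [(-42,0,-32),(42,0,-32),(-42,0,-19)]: print(wproj(c,Rm@np.array(t)+s['tcp_pos']))
for p in [(518.4,-1.4,166),(538.4,-.9,166),(538.4,-.9,160),(498,-2,166),(498,-2,101),(522.9,36,100)]: print(p,wproj(c,p))
save('w2c',c['image'][180:320,230:370],5)
"
```

```text
[197.34923717 268.19953854]
[369.80177594 268.40545638]
[203.42310561 257.94762335]
(518.4, -1.4, 166) [283.61788097 260.2194561 ]
(538.4, -0.9, 166) [283.231468   294.29962698]
(538.4, -0.9, 160) [283.26879658 289.05512198]
(498, -2, 166) [283.87506253 222.01750686]
(498, -2, 101) [284.0493363  195.25769457]
(522.9, 36, 100) [335.84563545 231.12972446]
```

View pics/w2c.png

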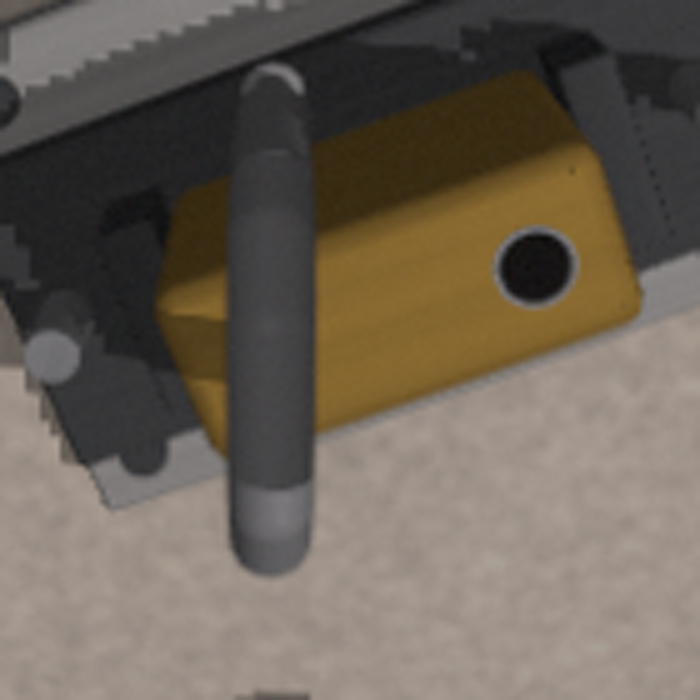

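Request:
{"fn": "apply_moves", "kwargs": {
  "deltas": [
    {"dp": [0,1.2,-2],"roll": 0},
    {"dp": [0,1.2,-2],"roll": 0},
    {"dp": [0,1.2,-2],"roll": 0},
    {"dp": [0,1.2,-2],"roll": 0},
    {"dp": [0,1.2,-2],"roll": 0}
  ],
  "hand": 1,
  "newtons": 40
}}

```text
time: 3.9
tcp_pos: [519.7, -1.2, 149.4]
tool_rot: [-3.141, -0.001, 1.607]
wrist_force: [0.0, -0.3, -0.9]
gripper_width: 0.2
```

Request:
{"fn": "apply_moves", "kwargs": {
  "deltas": [
    {"dp": [0,0,0],"roll": 0},
    {"dp": [0,0,0],"roll": 0},
    {"dp": [0,0,0],"roll": 0}
  ]
}}

```text
time: 4.28
tcp_pos: [519.7, -1.2, 149.4]
tool_rot: [-3.141, -0.001, 1.606]
wrist_force: [-0.2, -0.0, -0.5]
gripper_width: -0.2
```

```bash
python3 -c "
from h import *
go(518.4,-1.4,147.5,92);print(r.read_state()['ft_torque'])
c=eyes.camera('wrist');save('w3',c['image'])"
```

```text
t 4.28 p [519.7  -1.2 149.4] rpy [-1.7994e+02 -4.0000e-02  9.2040e+01] F [-0.2 -0.  -0.5] w -0.2 -> dp [-0.2 -1.3  1.9] roll 0.0
[ 0.01572958 -0.00773323  0.00690635]
```

View pics/w3.png

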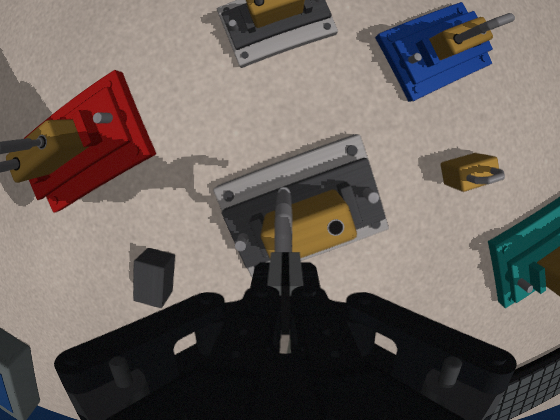

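The jaws shut on nothing (width 0). I need to find out where the bar is relative to the fingers.

```bash
python3 -c "
from h import *
c=eyes.camera('scene');save('s3',c['image'][130:270,180:330],5)
c=eyes.camera('wrist');save('w3c',c['image'][180:380,200:400],3)"
```

```text
(no output)
```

View pics/s3.png

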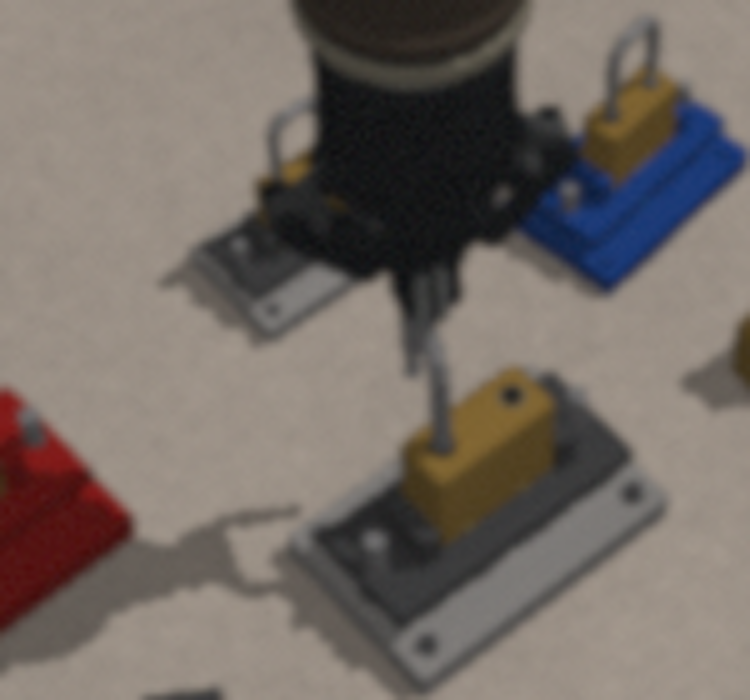

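View pics/w3c.png

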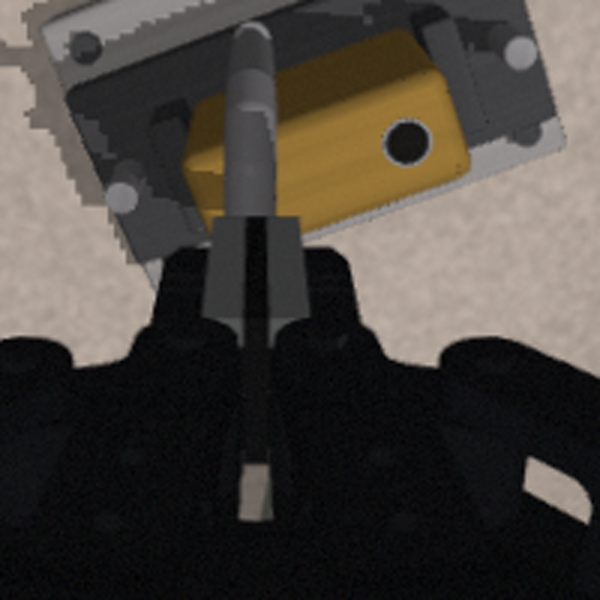

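```bash
python3 -c "
from h import *
c=eyes.camera('scene')
s=r.read_state();p=s['tcp_pos']
for q in [p,p+[0,0,19],(518.4,-1.4,166),(538,-.9,166),(538,-.9,100),(498,-2,166)]: print(q,(proj(c,q)-[180,130])*5)
import pickle
b=pickle.load(open('scene2.pkl','rb'))
im=np.hstack([b['image'][160:240,230:300],c['image'][160:240,230:300]])
im=np.clip(im.astype(float)*1.8,0,255).astype(np.uint8)
save('s3b',im,5)
c=eyes.camera('top');save('t3b',c['image'][170:270,240:370],6)
"
```

```text
[519.67563487  -1.22920922 149.41025558] [427.93323615 349.09170472]
[519.67563487  -1.22920922 168.41025558] [426.72575885 323.10407698]
(518.4, -1.4, 166) [425.61321394 324.16968508]
(538, -0.9, 166) [440.34873032 360.70647176]
(538, -0.9, 100) [443.73567852 446.46614713]
(498, -2, 166) [410.39356454 286.9274054 ]
```

View pics/s3b.png

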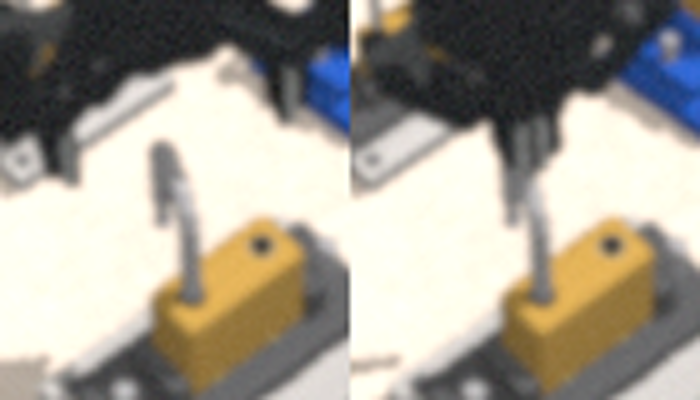

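View pics/t3b.png

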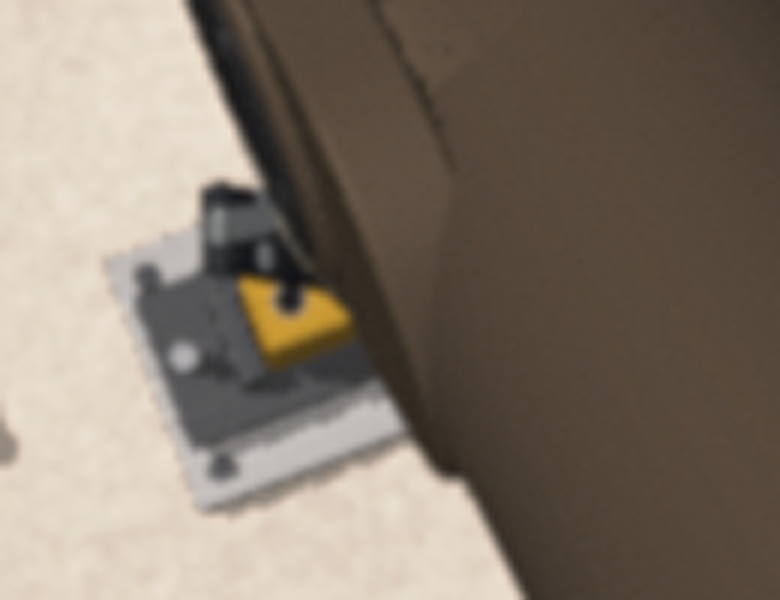

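```bash
python3 -c "
from h import *
c=eyes.camera('wrist');c['s']=r.read_state();s=c['s'];Rm=R.from_euler('xyz',s['tool_rot']).as_matrix()
for t in [(-4.5,-11,0),(4.5,-11,0),(0,-11,0),(4.5,-11,-19),(4.5,-11,-38),(0,0,0),(4.5,0,-17)]: print(t,(wproj(c,Rm@np.array(t)+s['tcp_pos'])-[200,180])*3)
im=c['image'][240:320,240:330].astype(float)*3;save('w3d',np.clip(im,0,255).astype(np.uint8),8)
"
```

```text
(-4.5, -11, 0) [226.87357031 142.14149339]
(4.5, -11, 0) [275.29677916 142.18719912]
(0, -11, 0) [251.08342868 142.17223847]
(4.5, -11, -19) [277.64290784 176.31162974]
(4.5, -11, -38) [280.54551734 218.82907766]
(0, 0, 0) [251.08836096 197.5449788 ]
(4.5, 0, -17) [276.82267957 232.28651758]
```

View pics/w3d.png

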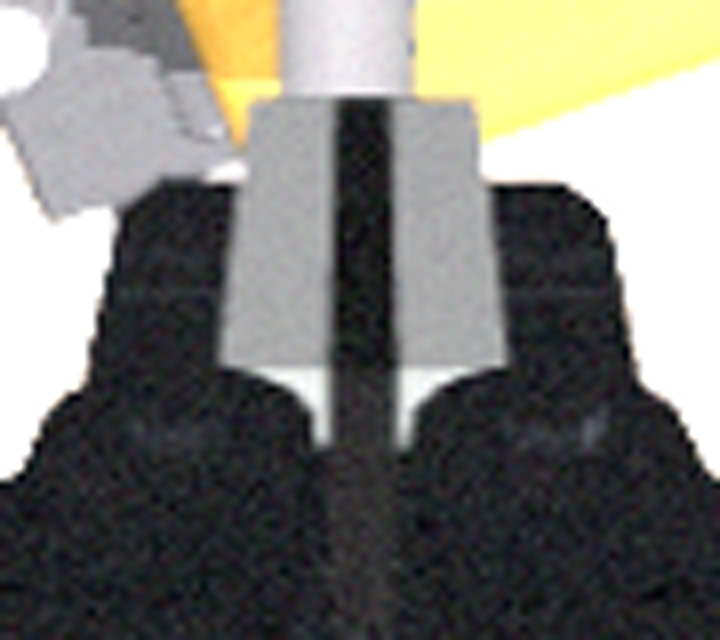

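```bash
python3 -c "
from h import *
import pickle
b=pickle.load(open('scene2.pkl','rb'))
for z in (145,158,170,180,190):
  print(z,[((proj(b,(x,y,z))-[230,160])*5).round() for y in (-48,45) for x in (506,528)])
c=eyes.camera('scene')
for z in (149,160,170,180,190):
  print(z,[((proj(b,(x,-1.2,z))-[230,160])*5+[350,0]).round() for x in (509,531)])
im=b['image'][160:220,230:300].astype(float)*2;save('s2z',np.clip(im,0,255).astype(np.uint8),10)
im=c['image'][160:220,230:300].astype(float)*2;save('s3z',np.clip(im,0,255).astype(np.uint8),10)
"
```

```text
145 [array([ 63., 207.]), array([ 77., 248.]), array([272., 153.]), array([288., 193.])]
158 [array([ 61., 190.]), array([ 75., 231.]), array([272., 135.]), array([288., 176.])]
170 [array([ 59., 173.]), array([ 73., 215.]), array([272., 119.]), array([288., 159.])]
180 [array([ 58., 159.]), array([ 72., 201.]), array([272., 104.]), array([289., 145.])]
190 [array([ 56., 145.]), array([ 70., 187.]), array([272.,  90.]), array([289., 131.])]
149 [array([521., 180.]), array([536., 221.])]
160 [array([520., 165.]), array([535., 206.])]
170 [array([519., 151.]), array([535., 192.])]
180 [array([519., 137.]), array([534., 178.])]
190 [array([518., 123.]), array([533., 164.])]
```

View pics/s2z.png

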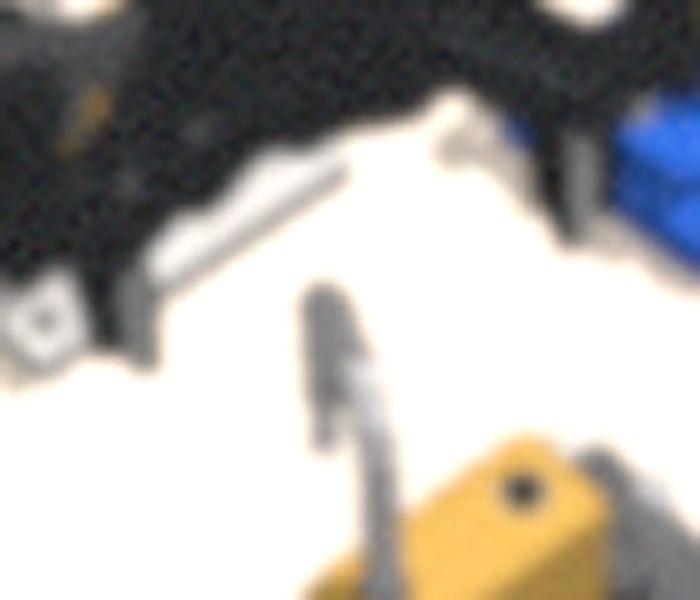

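View pics/s3z.png

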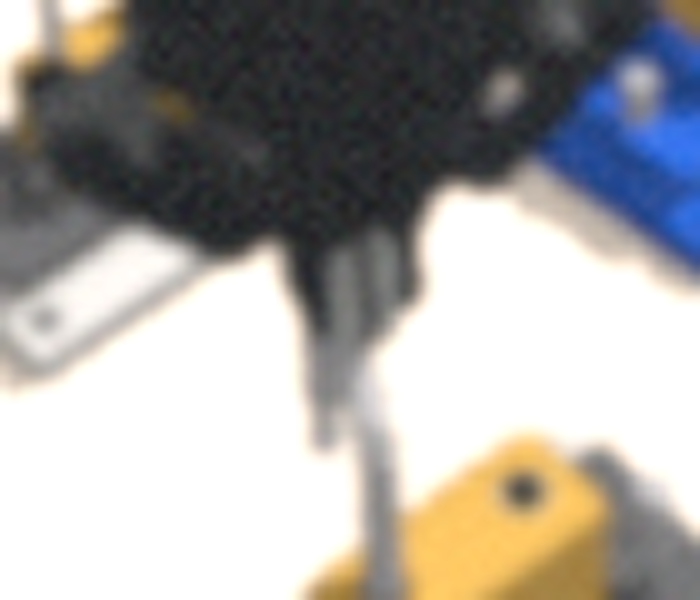

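Both the wrist and scene views show the real fingertips about 38 mm short of the reported TCP, at z≈188, so the jaws shut above the bar. I'll open, descend about 30 mm and look again.

Request:
{"fn": "apply_moves", "kwargs": {
  "deltas": [
    {"dp": [0,0,0],"roll": 0},
    {"dp": [0,0,0],"roll": 0},
    {"dp": [0,0,0],"roll": 0},
    {"dp": [0,0,0],"roll": 0},
    {"dp": [0,0,0],"roll": 0}
  ],
  "hand": 0
}}

```text
time: 5.25
tcp_pos: [519.7, -1.3, 149.4]
tool_rot: [-3.141, -0.001, 1.606]
wrist_force: [0.3, -0.4, -1.0]
gripper_width: 85.7
```

Request:
{"fn": "apply_moves", "kwargs": {
  "deltas": [
    {"dp": [0,-1,6],"roll": 0},
    {"dp": [0,-1,12],"roll": 0},
    {"dp": [0,-1,18],"roll": 0},
    {"dp": [0,-1,24],"roll": 0},
    {"dp": [0,-1,24],"roll": 0}
  ]
}}

```text
time: 5.88
tcp_pos: [518.3, -1.3, 124.8]
tool_rot: [-3.14, -0.001, 1.607]
wrist_force: [-0.9, -0.2, 0.6]
gripper_width: 85.3
```

```bash
python3 -c "
from h import *
go(518.4,-1.4,147.5,92)
c=eyes.camera('scene')
im=c['image'][160:220,230:300].astype(float)*2;save('s4z',np.clip(im,0,255).astype(np.uint8),10)
c=eyes.camera('wrist');c['s']=r.read_state();save('w4',c['image'])"
```

```text
t 5.88 p [518.3  -1.3 124.8] rpy [-1.7989e+02 -4.0000e-02  9.2050e+01] F [-0.9 -0.2  0.6] w 85.3 -> dp [ -0.1   0.1 -22.7] roll 0.0
```

View pics/s4z.png

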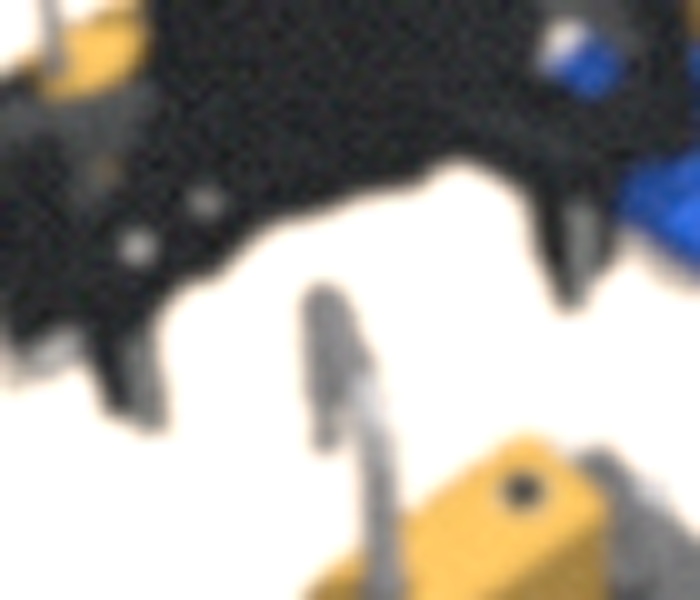

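View pics/w4.png

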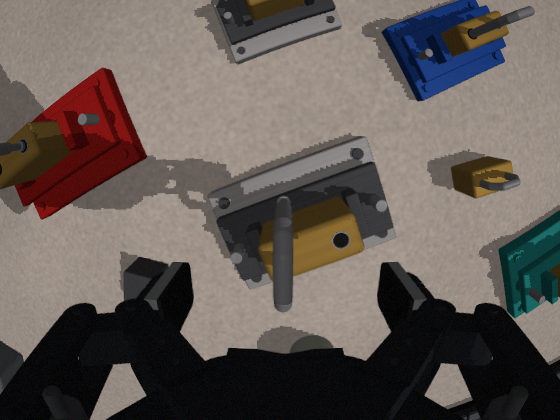

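Request:
{"fn": "apply_moves", "kwargs": {
  "deltas": [
    {"dp": [0,0,4],"roll": 0},
    {"dp": [0,0,8],"roll": 0},
    {"dp": [0,0,12],"roll": 0},
    {"dp": [0,0,12],"roll": 0}
  ]
}}

```text
time: 6.48
tcp_pos: [518.4, -1.2, 113.0]
tool_rot: [-3.14, -0.001, 1.607]
wrist_force: [-0.8, 0.0, 0.0]
gripper_width: 85.2
```

Request:
{"fn": "apply_moves", "kwargs": {
  "deltas": [
    {"dp": [0,0,0],"roll": 0},
    {"dp": [0,0,0],"roll": 0},
    {"dp": [0,0,0],"roll": 0},
    {"dp": [0,0,0],"roll": 0},
    {"dp": [0,0,0],"roll": 0}
  ],
  "hand": 1,
  "newtons": 40
}}

```text
time: 7.1
tcp_pos: [518.4, -1.8, 113.0]
tool_rot: [-3.14, -0.0, 1.606]
wrist_force: [-0.9, -2.4, 0.9]
gripper_width: 7.5
```

Request:
{"fn": "apply_moves", "kwargs": {
  "deltas": [
    {"dp": [0,0,0],"roll": 0},
    {"dp": [0,0,0],"roll": 0}
  ]
}}

```text
time: 7.35
tcp_pos: [518.5, -2.0, 113.1]
tool_rot: [-3.14, 0.0, 1.606]
wrist_force: [-0.1, -1.9, 1.2]
gripper_width: 7.5
```

```bash
python3 -c "
from h import *
go(518.4,-1.4,112,92);print(r.read_state()['ft_torque'])
c=eyes.camera('scene')
im=c['image'][160:220,230:300].astype(float)*2;save('s5z',np.clip(im,0,255).astype(np.uint8),10)
c=eyes.camera('wrist');save('w5',c['image'])"
```

```text
t 7.35 p [518.5  -2.  113.1] rpy [-179.9    0.    92. ] F [-0.1 -1.9  1.2] w 7.5 -> dp [ 0.6 -0.   1.1] roll 0.0
[-0.30272124  0.0649787  -0.11663809]
```

View pics/s5z.png

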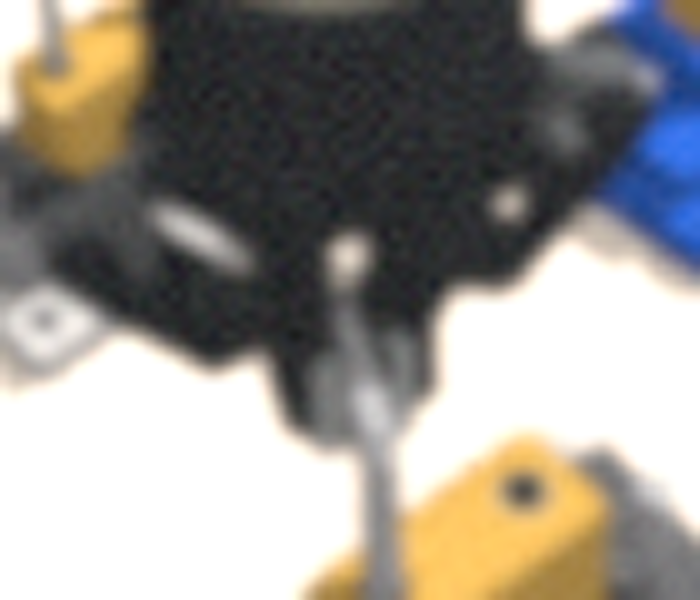

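View pics/w5.png

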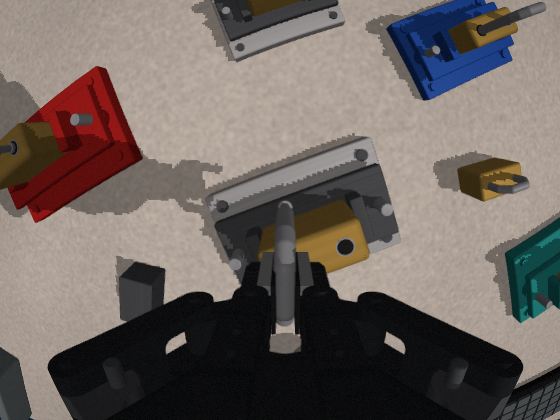

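Gripped: opening 7.5 mm, bar visible between the pads at (285,290). Now I swing clockwise about the heel, 20 mm along tool +y.

Request:
{"fn": "apply_moves", "kwargs": {
  "deltas": [
    {"dp": [1.7,0.1,0],"roll": 5},
    {"dp": [3.5,0.3,0],"roll": 10},
    {"dp": [5.2,0.7,0],"roll": 15},
    {"dp": [6.8,1.2,0],"roll": 20},
    {"dp": [6.8,1.2,0],"roll": 20}
  ]
}}

```text
time: 8.07
tcp_pos: [519.4, 4.6, 113.1]
tool_rot: [-3.14, 0.001, 1.257]
wrist_force: [0.4, -3.4, 1.4]
gripper_width: 7.9
```

```bash
python3 -c "
from h import *
go(530.7,17.5,113,22.8);print(r.read_state()['ft_torque'])
c=eyes.camera('wrist');save('w6',c['image'])"
```

```text
t 8.07 p [519.4   4.6 113.1] rpy [-1.7992e+02  7.0000e-02  7.2040e+01] F [ 0.4 -3.4  1.4] w 7.9 -> dp [15.7  6.8  0. ] roll 49.2
[-0.5216642  -0.01582409 -0.08604428]
```

View pics/w6.png

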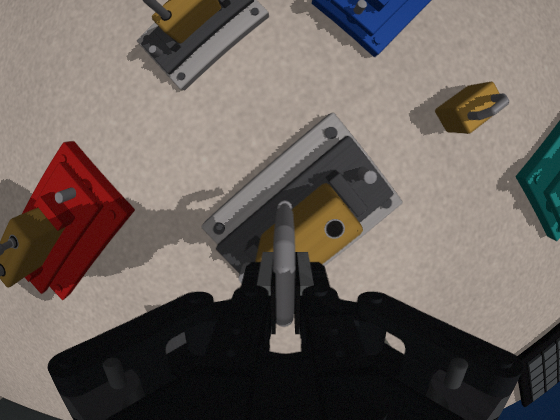

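Request:
{"fn": "apply_moves", "kwargs": {
  "deltas": [
    {"dp": [1.8,0.1,0],"roll": 5},
    {"dp": [3.5,0.3,0],"roll": 10},
    {"dp": [5.2,0.7,0],"roll": 15},
    {"dp": [6.9,1.2,0],"roll": 20},
    {"dp": [8.5,1.9,0],"roll": 25}
  ]
}}

```text
time: 8.75
tcp_pos: [523.6, 11.6, 112.9]
tool_rot: [-3.141, 0.003, 0.821]
wrist_force: [-0.5, -3.8, 0.8]
gripper_width: 7.9
```

```bash
python3 -c "
from h import *
go(530.7,17.5,113,22.8);print(r.read_state()['ft_torque'])"
```

```text
t 8.75 p [523.6  11.6 112.9] rpy [-1.7995e+02  1.4000e-01  4.7050e+01] F [-0.5 -3.8  0.8] w 7.9 -> dp [ 9.2  1.2 -0.1] roll 24.3
[-0.79487905  0.1378999   0.01536591]
```

Request:
{"fn": "apply_moves", "kwargs": {
  "deltas": [
    {"dp": [1.8,0.1,0],"roll": 5},
    {"dp": [3.6,0.3,0],"roll": 10},
    {"dp": [5.3,0.6,0],"roll": 15},
    {"dp": [7.0,1.1,0],"roll": 20},
    {"dp": [7.0,1.1,0],"roll": 20}
  ]
}}

```text
time: 9.38
tcp_pos: [528.9, 15.5, 112.8]
tool_rot: [3.141, 0.004, 0.474]
wrist_force: [-0.9, -3.2, 1.0]
gripper_width: 7.2
```

```bash
python3 -c "
from h import *
import pickle
go(530.7,17.5,113,22.8);print(r.read_state()['ft_torque'])
c=eyes.camera('wrist');c['s']=r.read_state();save('w7',c['image']);pickle.dump(c,open('w7.pkl','wb'))
save('w7c',c['image'][150:320,200:400],4)
c=eyes.camera('scene');save('s7',c['image'][160:250,220:330],6)"
```

```text
t 9.38 p [528.9  15.5 112.8] rpy [179.98   0.2   27.15] F [-0.9 -3.2  1. ] w 7.2 -> dp [ 2.6 -1.  -0.2] roll 4.4
[-0.77573778  0.28449937 -0.11843904]
```

View pics/w7c.png

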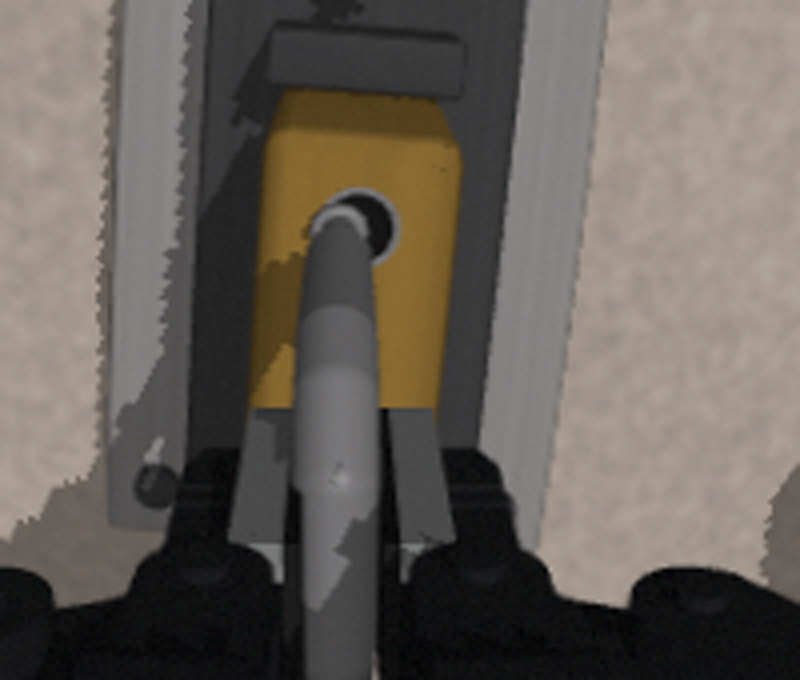

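View pics/s7.png

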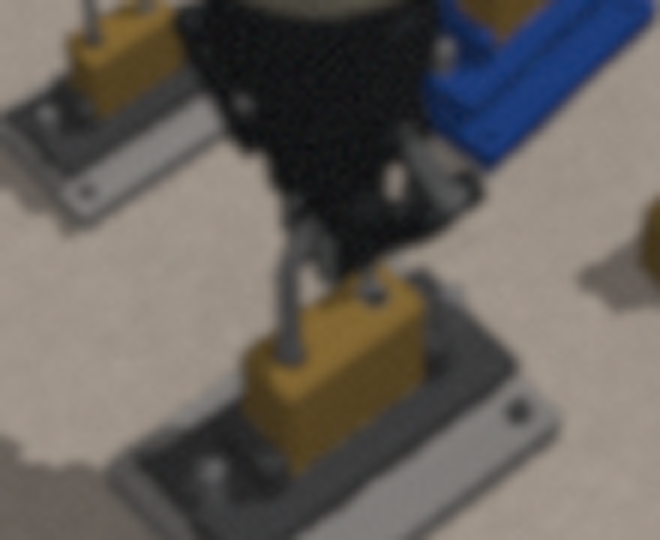

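Wrist crop: toe end at (340,225), hole centre at (362,228), so about 3.4 mm or 4.7° remains, matching the pose estimate of 4.4°.

Request:
{"fn": "apply_moves", "kwargs": {
  "deltas": [
    {"dp": [0.9,0,0],"roll": 2.4},
    {"dp": [1.7,0.1,0],"roll": 4.7},
    {"dp": [1.7,0.1,0],"roll": 4.7},
    {"dp": [1.7,0.1,0],"roll": 4.7}
  ]
}}

```text
time: 9.98
tcp_pos: [530.3, 16.1, 112.7]
tool_rot: [3.141, 0.004, 0.393]
wrist_force: [-0.9, -4.5, 1.4]
gripper_width: 7.7
```

```bash
python3 -c "
from h import *
import pickle
go(530.7,17.5,113,22.8);print(r.read_state()['ft_torque'])
c=eyes.camera('wrist');c['s']=r.read_state();pickle.dump(c,open('w8.pkl','wb'))
save('w8c',c['image'][150:320,200:400],4)"
```

```text
t 9.97 p [530.3  16.1 112.7] rpy [179.97   0.21  22.52] F [-0.9 -4.5  1.4] w 7.7 -> dp [ 0.9 -1.1 -0.3] roll -0.3
[-0.83014544  0.43510565 -0.1284672 ]
```

View pics/w8c.png

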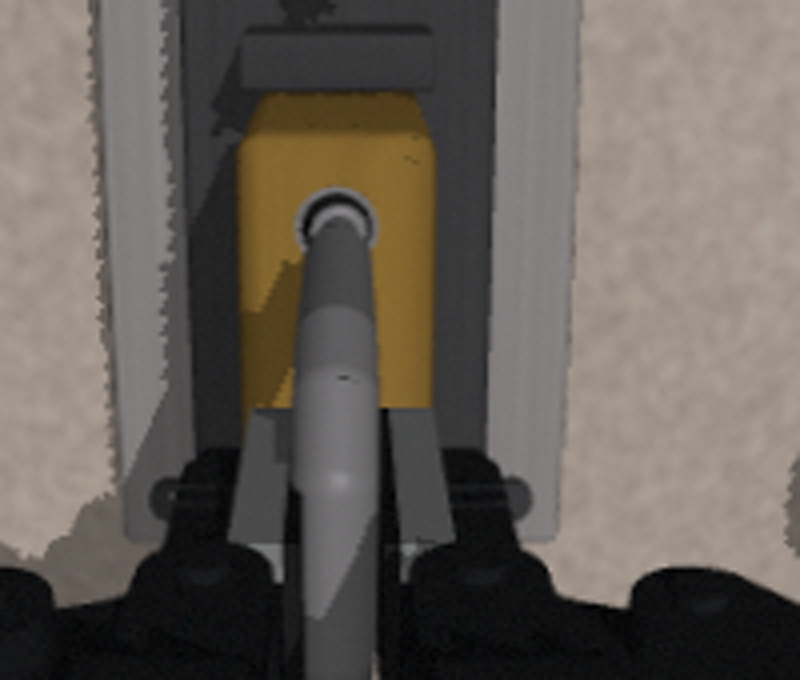

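Aligned: the toe is centred in the hole ring at crop (338,225). Now pressing in small steps, watching Fz, and easing 0.6 mm toward the heel to relieve the side load.

Request:
{"fn": "apply_moves", "kwargs": {
  "deltas": [
    {"dp": [0,0.6,1],"roll": 0},
    {"dp": [0,0.6,2],"roll": 0},
    {"dp": [0,0.6,2],"roll": 0}
  ]
}}

```text
time: 10.4
tcp_pos: [530.5, 15.8, 110.7]
tool_rot: [3.141, 0.004, 0.393]
wrist_force: [-2.2, -2.3, 3.3]
gripper_width: 8.0
```

Request:
{"fn": "apply_moves", "kwargs": {
  "deltas": [
    {"dp": [0,0,1],"roll": 0},
    {"dp": [0,0,2],"roll": 0},
    {"dp": [0,0,2],"roll": 0}
  ]
}}

```text
time: 10.78
tcp_pos: [530.4, 15.9, 108.6]
tool_rot: [3.141, 0.004, 0.393]
wrist_force: [-3.7, -1.3, 3.2]
gripper_width: 7.6
```

```bash
python3 -c "
from h import *
go(530.7,17.5,113,22.8);print(r.read_state()['ft_torque'])
c=eyes.camera('wrist')
save('w9c',c['image'][150:320,200:400],4)"
```

```text
t 10.78 p [530.4  15.9 108.6] rpy [179.99   0.21  22.54] F [-3.7 -1.3  3.2] w 7.6 -> dp [ 0.9 -1.4 -4.4] roll -0.3
[-0.50618019  0.51584513  0.01169661]
```

View pics/w9c.png

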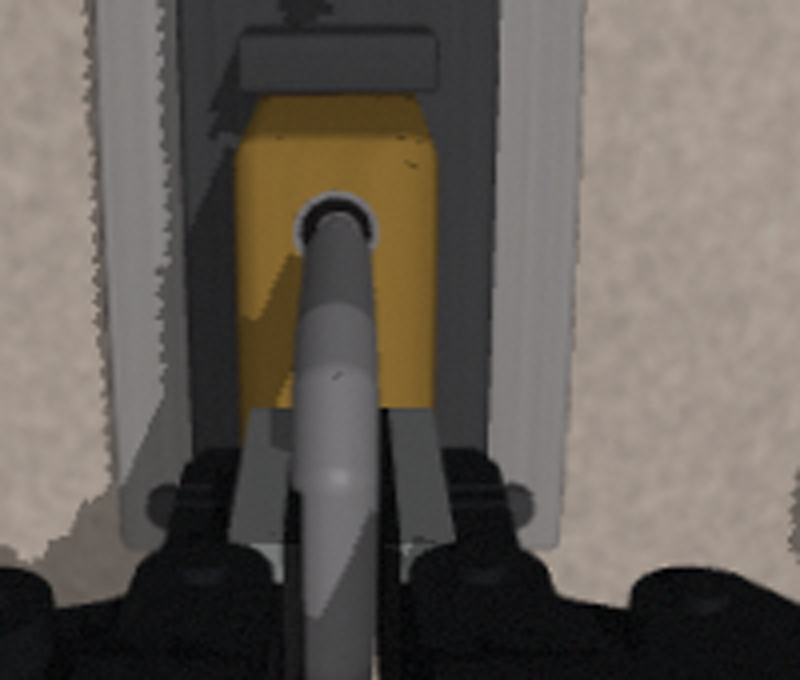

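The toe end has sunk into the hole; Fz is only 3 N. Easing 0.4 mm along −x and continuing.

Request:
{"fn": "apply_moves", "kwargs": {
  "deltas": [
    {"dp": [-0.5,0,1],"roll": 0},
    {"dp": [-0.5,0,2],"roll": 0},
    {"dp": [-0.5,0,2],"roll": 0}
  ]
}}

```text
time: 11.2
tcp_pos: [530.2, 15.8, 106.7]
tool_rot: [3.141, 0.003, 0.393]
wrist_force: [-1.0, -1.3, 3.9]
gripper_width: 7.5
```

Request:
{"fn": "apply_moves", "kwargs": {
  "deltas": [
    {"dp": [0,0,1],"roll": 0},
    {"dp": [0,0,2],"roll": 0},
    {"dp": [0,0,2],"roll": 0}
  ]
}}

```text
time: 11.58
tcp_pos: [530.2, 15.8, 104.6]
tool_rot: [3.141, 0.003, 0.393]
wrist_force: [-1.2, -2.6, 3.2]
gripper_width: 7.5
```

Request:
{"fn": "apply_moves", "kwargs": {
  "deltas": [
    {"dp": [0,0,1],"roll": 0},
    {"dp": [0,0,1],"roll": 0}
  ]
}}

```text
time: 11.82
tcp_pos: [530.4, 15.8, 103.7]
tool_rot: [3.141, 0.003, 0.393]
wrist_force: [-2.6, -1.9, 6.0]
gripper_width: 7.4
```

Request:
{"fn": "apply_moves", "kwargs": {
  "deltas": [
    {"dp": [-0.2,0,0.5],"roll": 0},
    {"dp": [-0.2,0,1],"roll": 0},
    {"dp": [-0.2,0,1],"roll": 0}
  ]
}}

```text
time: 12.2
tcp_pos: [530.5, 15.8, 103.1]
tool_rot: [3.141, 0.002, 0.393]
wrist_force: [-2.4, -1.3, 8.4]
gripper_width: 8.0
```

Request:
{"fn": "apply_moves", "kwargs": {
  "deltas": [
    {"dp": [0,0,0.5],"roll": 0},
    {"dp": [0,0,0.5],"roll": 0}
  ]
}}

```text
time: 12.45
tcp_pos: [530.6, 15.8, 103.0]
tool_rot: [3.141, 0.002, 0.393]
wrist_force: [-3.1, -2.2, 8.2]
gripper_width: 7.4
```

Request:
{"fn": "apply_moves", "kwargs": {
  "deltas": [
    {"dp": [0,0,0.8],"roll": 0},
    {"dp": [0,0,1.5],"roll": 0},
    {"dp": [0,0,1.5],"roll": 0}
  ]
}}

```text
time: 12.82
tcp_pos: [530.8, 15.7, 102.0]
tool_rot: [3.14, 0.001, 0.393]
wrist_force: [-3.5, -3.0, 10.2]
gripper_width: 8.0
```

Request:
{"fn": "apply_moves", "kwargs": {
  "deltas": [
    {"dp": [0,0,1.5],"roll": 0},
    {"dp": [0,0,1.5],"roll": 0}
  ]
}}

```text
time: 13.08
tcp_pos: [530.9, 15.7, 101.1]
tool_rot: [3.14, 0.001, 0.393]
wrist_force: [-3.8, -1.1, 11.3]
gripper_width: 7.7
```

Request:
{"fn": "apply_moves", "kwargs": {
  "deltas": [
    {"dp": [-0.4,0,1.5],"roll": 0},
    {"dp": [-0.4,0,1.5],"roll": 0}
  ]
}}

```text
time: 13.32
tcp_pos: [530.5, 15.8, 99.6]
tool_rot: [3.14, 0.001, 0.393]
wrist_force: [-2.0, -1.0, 3.7]
gripper_width: 7.4
```

```bash
python3 -c "
from h import *
go(530.7,17.5,113,22.8);print(r.read_state()['ft_torque'])
c=eyes.camera('wrist')
save('w10c',c['image'][150:320,200:400],4)
go(530.7,17.5,113,22.8)"
```

```text
t 13.32 p [530.5  15.8  99.6] rpy [1.7992e+02 6.0000e-02 2.2540e+01] F [-2.  -1.   3.7] w 7.4 -> dp [  0.8  -1.4 -13.4] roll -0.3
[-0.18940536  0.40556853 -0.01409561]
t 13.38 p [530.5  15.8  99.6] rpy [1.7992e+02 6.0000e-02 2.2540e+01] F [-2.5 -1.   4.4] w 7.7 -> dp [  0.8  -1.5 -13.4] roll -0.3
```

View pics/w10c.png

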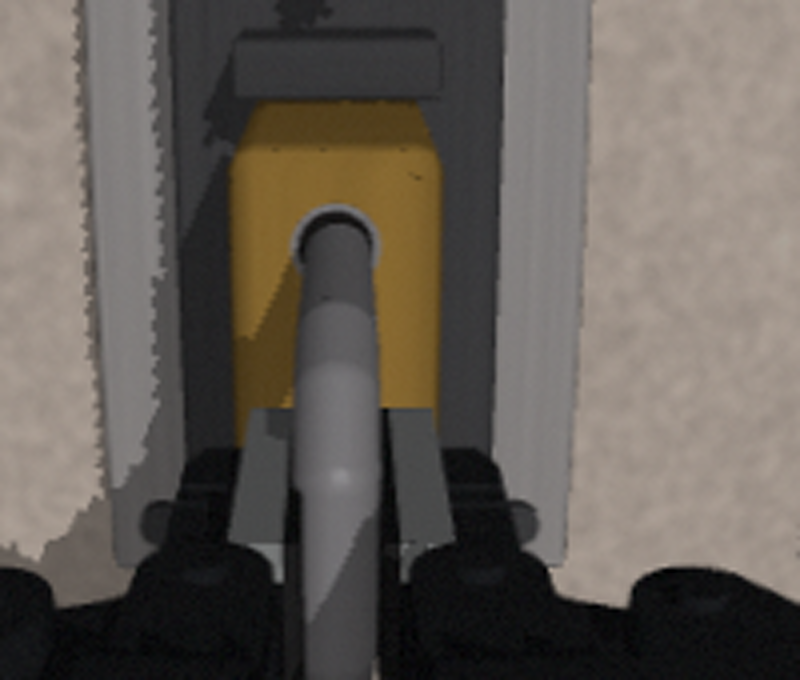

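Fz dropped from 11.3 to about 4 N at a depth of about 12.6 mm, which looks like the click. Testing with a gentle upward pull.

Request:
{"fn": "apply_moves", "kwargs": {
  "deltas": [
    {"dp": [0,0,-1],"roll": 0},
    {"dp": [0,0,-1],"roll": 0}
  ]
}}

```text
time: 13.62
tcp_pos: [530.4, 15.8, 100.5]
tool_rot: [3.14, 0.001, 0.393]
wrist_force: [-1.9, -1.5, 2.4]
gripper_width: 7.8
```

Request:
{"fn": "apply_moves", "kwargs": {
  "deltas": [
    {"dp": [0,0,-1],"roll": 0},
    {"dp": [0,0,-1],"roll": 0}
  ]
}}

```text
time: 13.88
tcp_pos: [530.4, 15.8, 101.6]
tool_rot: [3.14, 0.001, 0.393]
wrist_force: [-1.9, -0.7, 4.8]
gripper_width: 7.5
```

Request:
{"fn": "apply_moves", "kwargs": {
  "deltas": [
    {"dp": [0,0,-1],"roll": 0},
    {"dp": [0,0,-1],"roll": 0}
  ]
}}

```text
time: 14.12
tcp_pos: [530.4, 15.8, 102.8]
tool_rot: [3.14, 0.001, 0.393]
wrist_force: [-2.3, -1.2, 4.0]
gripper_width: 7.5
```

Not caught: Fz stays about +4 N while rising 3 mm, so that was only a jam or false detent. Pressing again, further.

Request:
{"fn": "apply_moves", "kwargs": {
  "deltas": [
    {"dp": [-0.3,0,1],"roll": 0},
    {"dp": [-0.3,0,2],"roll": 0},
    {"dp": [-0.3,0,2],"roll": 0}
  ]
}}

```text
time: 14.5
tcp_pos: [530.7, 15.7, 101.4]
tool_rot: [3.14, 0.0, 0.393]
wrist_force: [-3.4, -1.9, 10.2]
gripper_width: 7.5
```

Request:
{"fn": "apply_moves", "kwargs": {
  "deltas": [
    {"dp": [0,0,1],"roll": 0},
    {"dp": [0,0,1],"roll": 0}
  ]
}}

```text
time: 14.75
tcp_pos: [530.7, 15.7, 100.7]
tool_rot: [3.14, -0.0, 0.393]
wrist_force: [-3.4, -2.0, 4.8]
gripper_width: 7.7
```

Request:
{"fn": "apply_moves", "kwargs": {
  "deltas": [
    {"dp": [0,0,1],"roll": 0},
    {"dp": [0,0,1],"roll": 0}
  ]
}}

```text
time: 15.0
tcp_pos: [530.6, 15.8, 99.6]
tool_rot: [3.14, -0.0, 0.393]
wrist_force: [-2.7, -1.3, 4.6]
gripper_width: 7.8
```

Request:
{"fn": "apply_moves", "kwargs": {
  "deltas": [
    {"dp": [0,0,1],"roll": 0},
    {"dp": [0,0,1],"roll": 0}
  ]
}}

```text
time: 15.25
tcp_pos: [530.5, 15.9, 98.4]
tool_rot: [3.14, 0.0, 0.393]
wrist_force: [-2.5, -1.0, 2.3]
gripper_width: 8.1
```

Request:
{"fn": "apply_moves", "kwargs": {
  "deltas": [
    {"dp": [0,0,1],"roll": 0},
    {"dp": [0,0,1],"roll": 0}
  ]
}}

```text
time: 15.5
tcp_pos: [530.5, 15.8, 97.3]
tool_rot: [3.14, 0.0, 0.393]
wrist_force: [-2.2, -1.6, 3.1]
gripper_width: 8.0
```

Request:
{"fn": "apply_moves", "kwargs": {
  "deltas": [
    {"dp": [0,0,1],"roll": 0},
    {"dp": [0,0,1],"roll": 0}
  ]
}}

```text
time: 15.75
tcp_pos: [530.7, 15.7, 96.6]
tool_rot: [3.14, 0.0, 0.393]
wrist_force: [-3.7, -1.0, 7.5]
gripper_width: 7.6
```

Request:
{"fn": "apply_moves", "kwargs": {
  "deltas": [
    {"dp": [-0.3,0,1.2],"roll": 0},
    {"dp": [-0.3,0,1.2],"roll": 0}
  ]
}}

```text
time: 16.0
tcp_pos: [530.8, 15.6, 96.0]
tool_rot: [3.139, -0.001, 0.393]
wrist_force: [-3.5, -1.1, 9.5]
gripper_width: 7.6
```

Request:
{"fn": "apply_moves", "kwargs": {
  "deltas": [
    {"dp": [0,0,1.2],"roll": 0},
    {"dp": [0,0,1.2],"roll": 0}
  ]
}}

```text
time: 16.25
tcp_pos: [531.2, 15.6, 95.5]
tool_rot: [3.139, -0.002, 0.393]
wrist_force: [-4.9, -2.2, 12.6]
gripper_width: 7.6
```

Request:
{"fn": "apply_moves", "kwargs": {
  "deltas": [
    {"dp": [-0.4,0,1.2],"roll": 0},
    {"dp": [-0.4,0,1.2],"roll": 0}
  ]
}}

```text
time: 16.5
tcp_pos: [531.3, 15.5, 95.3]
tool_rot: [3.138, -0.003, 0.393]
wrist_force: [-5.7, -1.8, 14.2]
gripper_width: 7.5
```

Slope is now about 7 N/mm, the nest spring alone, so the shackle is on a hard bottom or jammed. Backing off with an upward pull to test.

Request:
{"fn": "apply_moves", "kwargs": {
  "deltas": [
    {"dp": [-0.3,0,-1],"roll": 0},
    {"dp": [-0.3,0,-2],"roll": 0},
    {"dp": [-0.3,0,-2],"roll": 0}
  ]
}}

```text
time: 16.88
tcp_pos: [530.8, 15.6, 97.2]
tool_rot: [3.138, -0.003, 0.393]
wrist_force: [-4.1, 0.9, 3.2]
gripper_width: 7.7
```

Request:
{"fn": "apply_moves", "kwargs": {
  "deltas": [
    {"dp": [0,0,-1],"roll": 0},
    {"dp": [0,0,-1],"roll": 0}
  ]
}}

```text
time: 17.12
tcp_pos: [530.7, 15.6, 98.1]
tool_rot: [3.138, -0.002, 0.393]
wrist_force: [-1.7, -0.5, 1.3]
gripper_width: 7.8
```

Request:
{"fn": "apply_moves", "kwargs": {
  "deltas": [
    {"dp": [0,0,-1],"roll": 0},
    {"dp": [0,0,-1],"roll": 0}
  ]
}}

```text
time: 17.38
tcp_pos: [530.5, 15.7, 98.8]
tool_rot: [3.139, -0.002, 0.393]
wrist_force: [-1.9, -0.1, -2.5]
gripper_width: 7.6
```

Fz has gone negative, so it's caught now. Continuing the tug to about −9 N.

Request:
{"fn": "apply_moves", "kwargs": {
  "deltas": [
    {"dp": [0,0,-1.2],"roll": 0},
    {"dp": [0,0,-1.2],"roll": 0}
  ]
}}

```text
time: 17.62
tcp_pos: [530.3, 15.8, 99.7]
tool_rot: [3.139, -0.002, 0.393]
wrist_force: [-1.2, 1.0, -6.0]
gripper_width: 7.6
```

Request:
{"fn": "apply_moves", "kwargs": {
  "deltas": [
    {"dp": [0,0,-1.2],"roll": 0},
    {"dp": [0,0,-1.2],"roll": 0}
  ]
}}

```text
time: 17.88
tcp_pos: [530.0, 15.8, 100.4]
tool_rot: [3.139, -0.001, 0.393]
wrist_force: [0.5, 0.9, -9.8]
gripper_width: 7.8
```

Request:
{"fn": "apply_moves", "kwargs": {
  "deltas": [
    {"dp": [0,0,-1.5],"roll": 0},
    {"dp": [0,0,-1.5],"roll": 0},
    {"dp": [0,0,-1.5],"roll": 0}
  ]
}}

```text
time: 18.25
tcp_pos: [529.5, 15.9, 101.4]
tool_rot: [3.14, 0.0, 0.394]
wrist_force: [2.1, 1.4, -19.3]
gripper_width: 7.5
```

```bash
python3 -c "
from h import *
go(530.7,17.5,113,22.8)
c=eyes.camera('wrist')
save('w11c',c['image'][150:320,200:400],4)
c=eyes.camera('scene');save('s11',c['image'][160:250,220:330],6)"
```

```text
t 18.25 p [529.5  15.9 101.4] rpy [179.91   0.    22.55] F [  2.1   1.4 -19.3] w 7.5 -> dp [  1.7  -1.  -11.6] roll -0.3
```

View pics/w11c.png

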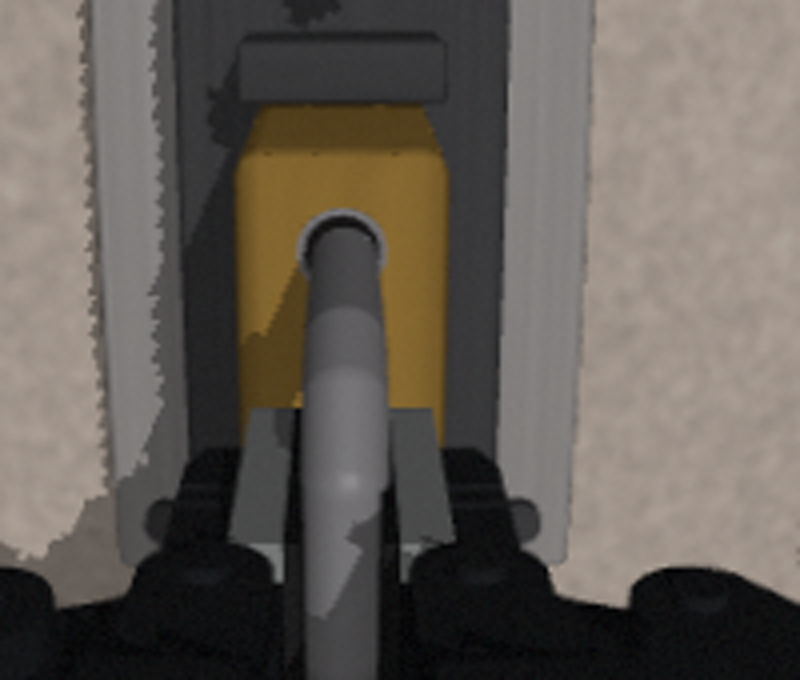

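View pics/s11.png

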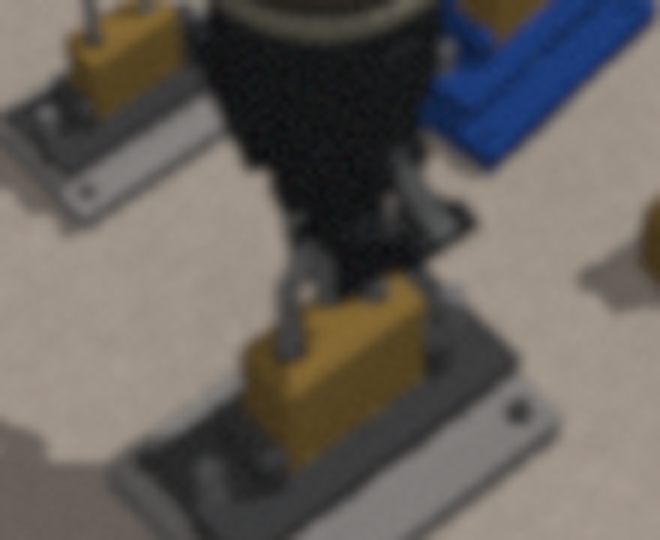

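It's caught: the tug held at −19 N with the nest on its upper stop, more than I meant to pull but allowed. Lowering to neutral force, then releasing.

Request:
{"fn": "apply_moves", "kwargs": {
  "deltas": [
    {"dp": [0.5,0,1],"roll": 0},
    {"dp": [0.8,0,1.8],"roll": 0},
    {"dp": [0.8,0,1.8],"roll": 0}
  ]
}}

```text
time: 18.73
tcp_pos: [530.3, 15.9, 100.1]
tool_rot: [3.139, -0.0, 0.393]
wrist_force: [-1.8, -0.4, -7.6]
gripper_width: 7.6
```

```bash
python3 -c "
from h import *
go(530.7,15.6,98.3,22.8)"
```

```text
t 18.73 p [530.3  15.9 100.1] rpy [179.88  -0.    22.53] F [-1.8 -0.4 -7.6] w 7.6 -> dp [0.3 0.5 1.8] roll -0.3
```

Request:
{"fn": "apply_moves", "kwargs": {
  "deltas": [
    {"dp": [-0.2,0,0.6],"roll": 0},
    {"dp": [-0.2,0,1],"roll": 0},
    {"dp": [-0.2,0,1],"roll": 0}
  ]
}}

```text
time: 19.1
tcp_pos: [530.4, 15.8, 99.4]
tool_rot: [3.139, -0.001, 0.393]
wrist_force: [-2.4, 0.3, -4.5]
gripper_width: 7.5
```

Request:
{"fn": "apply_moves", "kwargs": {
  "deltas": [
    {"dp": [-0.2,0,0.4],"roll": 0},
    {"dp": [-0.2,0,0.4],"roll": 0}
  ]
}}

```text
time: 19.35
tcp_pos: [530.4, 15.8, 99.1]
tool_rot: [3.139, -0.001, 0.393]
wrist_force: [-2.1, -0.4, -3.3]
gripper_width: 7.8
```

Request:
{"fn": "apply_moves", "kwargs": {
  "deltas": [
    {"dp": [-0.2,0,0.4],"roll": 0},
    {"dp": [-0.2,0,0.4],"roll": 0},
    {"dp": [-0.2,0,0.4],"roll": 0},
    {"dp": [-0.2,0,0.4],"roll": 0},
    {"dp": [-0.2,0,0.4],"roll": 0}
  ],
  "hand": 0
}}

```text
time: 19.98
tcp_pos: [530.3, 15.7, 98.8]
tool_rot: [3.139, -0.001, 0.393]
wrist_force: [-0.8, 0.0, -0.4]
gripper_width: 85.6
```

```bash
python3 -c "
from h import *
go(530.7,15.6,98.3,22.8)
c=eyes.camera('wrist')
save('w12',c['image'])"
```

```text
t 19.98 p [530.3  15.7  98.8] rpy [ 1.7985e+02 -7.0000e-02  2.2530e+01] F [-0.8  0.  -0.4] w 85.6 -> dp [0.3 0.3 0.5] roll -0.3
```

View pics/w12.png

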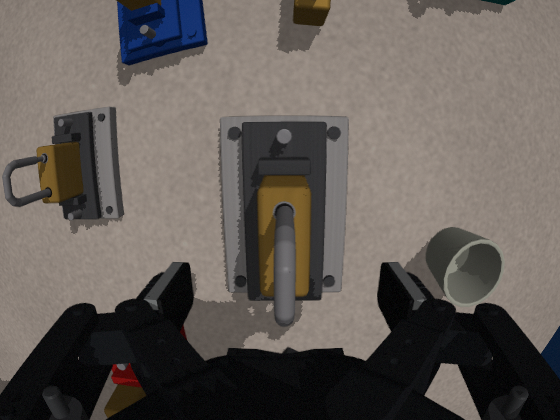

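The jaws are open and the shackle (285,205)–(285,320) stays down and in line. Retreating straight up.

Request:
{"fn": "apply_moves", "kwargs": {
  "deltas": [
    {"dp": [0,0,-15],"roll": 0},
    {"dp": [0,0,-35],"roll": 0},
    {"dp": [0,0,-65],"roll": 0},
    {"dp": [0,0,-100],"roll": 0},
    {"dp": [0,0,-130],"roll": 0}
  ]
}}

```text
time: 20.65
tcp_pos: [530.2, 16.2, 231.3]
tool_rot: [3.139, -0.003, 0.393]
wrist_force: [0.4, 0.9, -0.3]
gripper_width: 85.3
```

Request:
{"fn": "apply_moves", "kwargs": {
  "deltas": [
    {"dp": [0,0,-15],"roll": 0},
    {"dp": [0,0,-15],"roll": 0},
    {"dp": [0,0,-15],"roll": 0}
  ]
}}

```text
time: 21.02
tcp_pos: [529.5, 16.0, 245.2]
tool_rot: [3.139, -0.001, 0.393]
wrist_force: [-0.3, -1.2, 0.1]
gripper_width: 85.5
```

```bash
python3 -c "
from h import *
import pickle
go(530.7,15.6,98.3,22.8)
c=eyes.camera('wrist');c['s']=r.read_state();H=c['image'][150:270,220:370]
c2=eyes.camera('scene');a=pickle.load(open('scene0.pkl','rb'))
save('w13',H,5)
im=np.hstack([a['image'][170:310,200:330],c2['image'][170:310,200:330]]);save('s13',im,3)"
```

```text
t 21.02 p [529.5  16.  245.2] rpy [ 1.7985e+02 -6.0000e-02  2.2540e+01] F [-0.3 -1.2  0.1] w 85.5 -> dp [  0.8   0.5 146.9] roll -0.3
```

View pics/s13.png

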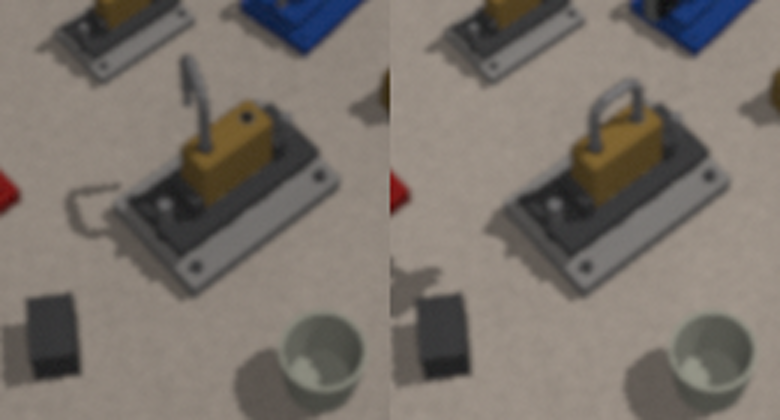

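View pics/w13.png

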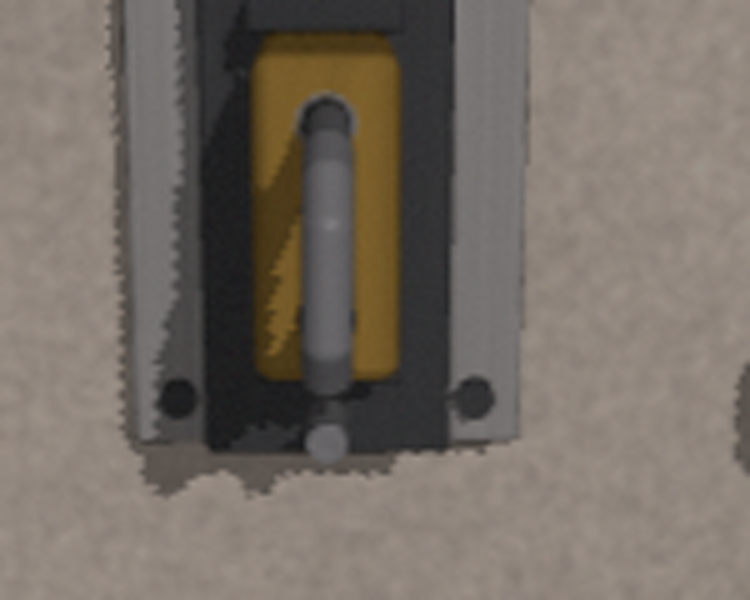

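The shackle is down and in line with its toe in the hole, and the block and cup haven't moved. Handing in.

```bash
python3 -c "
from h import *
print(ticket.close_job())"
```

```text
the job is handed in; nothing more can be done
None
```

The padlock in the larger aluminium nest is locked and the job is handed in, at about 21 s of the 69 s allowed. I gripped the bow, swung the shackle about 69° back into line, and pressed it down in small steps. I then tugged it up, eased off until the side and lift forces were small, let go and drew the arm straight up.

**Last checks**
- **Shackle:** the last wrist and scene pictures show it down and in line, with the toe in its hole. From the TCP height at the tug it is roughly 13–15 mm into the body.
- **Catch:** it held under an upward pull of 10 N and more.
- **Arm:** free of contact, with wrist force under about 1.3 N.
- **Bystanders:** the block and cup look unmoved in the before and after pictures. I did not compare the done lock closely, but the arm never came near it.

**What went wrong or disagreed**
- **First grasp missed:** the jaws shut on nothing, because the real fingertips sit about 38 mm short of the reported TCP in both camera views. I corrected for this by looking again before the second try.
- **False click:** the force fell from 11 to 4 N at about 12 mm depth, but a test pull showed the shackle was not caught, so I pressed further.
- **Click not seen directly:** the deeper press peaked at about 14 N, roughly 2 mm of nest travel by its stiffness, and so below the 2.8 mm limit.
- **Tug too hard:** it reached about 19 N, above the 8–12 N suggested, so the nest was probably at its upper stop.
- **Nest height not measured:** I judged its return to rest only from the wrist force (about −0.4 N after opening the jaws) and the pictures.

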